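# Nail clipper back into the swab tub

### The arm

A 6-joint arm with a two-finger parallel gripper is mounted at the origin on the work surface. World frame = base frame: x ahead of the robot, y to its left, z up, the work surface at z = 0. Lengths are in m, angles in rad, forces in N, time in s.
With the tool pointing down it reaches from about 0.325 to 1 m from the base axis. Payload 5.1 kg.
Tool frame: the origin (TCP) lies midway between the tips of the shut fingers; the grasp point (between the pads) lies 19 mm behind it; z points along the fingers, y is the line along which they close (so a half turn about z gives the same grasp; the last joint's range is limited). The gripper opens to 85 mm and grips with 20 to 120 N. Pads are 22 mm wide; open, the fingers measure 114 mm over their backs; the gripper's body (76 mm by 85 mm) begins 54 mm behind the grasp point. The pads swing forward as they close: fully open they stand 13 mm farther back than shut.
Start: joints at [-1.422, 0.124, 1.65, -0, 1.367, -0.083], TCP at [0.149, -0.633, 0.231] pointing down, gripper open.
Joint ranges: [-2.61, 2.61], [-1.02, 2.33], [0.03, 2.71], [-1.35, 4.49], [0.32, 2.68], [-2.91, 2.91]. Speed limits (rad/s): [2.57, 2.57, 3.14, 3.14, 3.14, 3.14].

### API

Orientations are given as a unit quaternion [w, x, y, z].
In Python, from rig import manip, vision gives the robot as it stands.
- The arm moves only by the tool drive_tool, never from a script. Its argument "motion" is one flat list of numbers, 7 for each row, row after row: the shift along the tool's x, y, z in m, then the turn, a rotation vector about the tool's x, y, z in degrees, then the finger opening in m, from 0 to 0.0854. In form: [tx, ty, tz, rx, ry, rz, hand, tx, ty, tz, rx, ry, rz, hand, ...]. A call has 1 to 20 rows; each row shifts and turns the commanded pose from where the row before left it, along the tool's axes as they then stand; what a row does not reach is not made up. A row lasts 1/12 s, in which the tool goes at most 41.7 mm and 7.16 degrees, less where a joint would pass 70% of its speed; a pose out of reach is approached as far as the arm can. A call is refused whole if a number of a shift passes 0.0417 or a number of a turn 7.16, either way. A call with a gripper value outside its range is refused whole. The fingers move at their own pace and stop on an object; "force" is the grip in N (left out, the last holds). Time passes only in rows, so rows that do not move let the fingers close. It gives the time, the measured TCP pose, the force, the opening and the grip force at its end, in the units of the state.
- manip.read_state(): the state, without advancing time (a new reading comes with each control period).
- vision.camera(name): name is "side" or "top" or "wrist"; returns a dict with "image" (480x640x3 uint8, blue, green, red), "camera_matrix" (3x3 intrinsics, pixels), "rvec" (rotation vector, rad) and "tvec" (3), from world to camera coordinates, as OpenCV has them; the wrist camera has in their place "tool_from_camera" (4x4, takes a point from camera to tool coordinates, whose origin is the TCP and whose axes are the flange's). Camera axes: x right, y down, z forward; pixel columns grow to the right and rows downward; lengths in m; the calibration is good to about 2 mm. A picture is of the moment at which its call begins: read the wrist's pose just before it. There is no depth.
- manip.close_job(): hands the job in; it is judged then, once.
The state is a dict: "time": time; "joint_pos": joint angles; "dq": joint speeds; "tau": joint torques, N m; "tcp_pos": TCP position; "orientation": TCP orientation; "wrist_force": force on the tool from outside, world axes, zero at the start; "ft_torque": the same for the moment, N m; "opening": finger opening in m; "grasp_force": force on a finger pad.
Only numpy, scipy, OpenCV 4.12 (cv2) and the standard library are available. Lean on these libraries where they do the work, as an engineer would, in place of code of your own. Each camera call takes 0.05 s, during which the arm holds its last target. There are 200 camera calls.

### The job

The nail clipper belongs in the empty compartment of the clear swab tub, but a cream jar has been left standing on the tub's lid. Lift the jar off and set it down gently, upright, on the shelf; then press the button on the front of the tub so that the lid springs right up, put the clipper into the empty compartment, swing the lid over and press it down until it clicks shut. Leave everything else on the shelf as it stands.

Things in the scene. Friction and masses are not known exactly. Their poses are not given: they have to be found in the camera images.
- shelf: White laminate shelf, 230 (x) x 1080 (y) mm, its flat top 85 mm above the work surface, standing on steel legs over the back of the basin. Fixed. Origin on the work surface under the shelf's centre, so the shelf's top is at z = 0.085 m; axes as the world's. No rim and no wall behind it.
- tub: Clear plastic swab tub stuck to the shelf (fixed), 120 (its x) x 150 (its y) x 60 mm without the lid, walls and floor 3 mm. Origin: centre of its underside; its front faces its -x. A 45 mm high partition at y = 12 to 15 mm parts a bed of swabs, 31 mm deep (+y side), from the empty compartment (-y side). A 36 mm wide housing with the button juts from the front wall's middle to x = -102 mm.
- bay (a point): Centre of the floor of the tub's empty compartment, which is 114 (x) x 84 (y) mm inside and 57 mm deep. In the tub's frame it lies at (0, -30, 3) mm; axes as the tub's.
- lid_hinge (a point): Middle of the lid's hinge line, which runs along the tub's y on the top edge of its back (+x) wall: at (60, 0, 60) mm in the tub's frame. Axes as the tub's.
- tub_lid (a joint): Lid angle, rad: 0 shut, 1.72 open (upright, leaning back a little). Clear plate with white border, 120 x 150 x 5 mm, hinged at the back; top face 65 mm above the shelf when shut. Once unlatched a spring lifts it in about 1 s and holds it up. To shut: push it over from behind (0.5 N), then press the front down; over the last 8 mm its lip snaps under the hook. Not caught, it springs up again.
- lid_front (a point): Point on the lid's outer (upper) face, on its middle line, 110 mm from the hinge and 10 mm from the front edge: a good place to press it shut (about 2 N, then it snaps). Moves with the lid; its z is the lid's outward normal, its x points to the hinge. A lip 24 mm wide juts 7 mm from the front edge's middle.
- tub_button (a joint): Rocking latch button on the tub's front, rad: 0 at rest, 0.28 pressed fully down. A grey tab 32 x 29 mm with a raised cross ridge; the hook at its back edge holds the lid's lip. Pressing the ridge straight down by 2 to 3 mm (about 1.5 N) frees the lid; 7 mm (about 2.5 N) is the stop. It springs back when let go.
- button_ridge (a point): Top of the ridge on the button, at (-91, 0, 67) mm in the tub's frame at rest: 20 mm in front of the hook (whose top is 75 mm above the shelf), 24 mm in front of the lid's lip. Press here, straight down.
- jar: Closed glass cream jar with an aluminium screw cap, standing on the tub's lid: glass 56 mm across and 30 mm high, cap 58 mm across and 16 mm high, 46 mm high in all, about 160 g. Origin: centre of its underside, z up.
- clipper: Stainless steel nail clipper lying flat on the shelf, 60 mm long (its x, jaws at +x), 12 to 13 mm wide (its y), 11 mm thick, about 35 g. Origin: centre of its underside, z up.
- tweezers: Steel tweezers lying flat, 94 mm long (x), 10 mm wide, 6 mm thick. Leave alone. Origin: centre of the underside.
- comb: Green plastic comb lying flat, 165 mm long (x), 33 mm wide, 5 mm thick. Leave alone. Origin: centre of the underside.
- rollon: Glass roll-on deodorant with a white cap, standing, 38 mm across, 96 mm high. Leave alone. Origin: centre of the underside.
- cup: Blue ceramic toothbrush cup, 74 mm across, 95 mm high, with a white toothbrush leaning in it that reaches 180 mm above the shelf and up to 48 mm from the cup's axis. Leave alone. Origin: centre of the underside.
- pump: Amber glass soap pump bottle, 64 mm across, 170 mm high, nozzle reaching 36 mm from the axis. Leave alone. Origin: centre of the underside.
- soapdish: White ceramic soap dish, 115 (x) x 80 (y) mm, with a bar of soap in it, 28 mm high. Leave alone. Origin: centre of the underside.
Things that resemble listed ones, but are neither listed nor needed, are in the scene too. Leave any red look-alike of the clipper alone.

How it is judged:
On the way, in this order (a step that is already met when the one before it is completed fails the run):
1. the jar stands upright on the shelf, let go, with the tub's lid still shut (z of jar in the frame of shelf between 0.081 and 0.089 m and x of jar in the frame of shelf between -0.112 and 0.112 m and y of jar in the frame of shelf between -0.535 and 0.535 m and angle between jar's own z axis and vertical below 0.1 rad and linear speed of jar below 0.02 m/s and contact force between the fingers and jar below 0.05 N and value of joint tub_lid below 0.05 rad), for 0.2 s.
2. the lid has been let spring right up (value of joint tub_lid above 1.3 rad), for 0.1 s.
3. the clipper lies in the tub's empty compartment, let go (x of clipper in the frame of tub between -0.057 and 0.057 m and y of clipper in the frame of tub between -0.072 and 0.012 m and z of clipper in the frame of tub between -0.002 and 0.04 m and linear speed of clipper below 0.02 m/s and contact force between the fingers and clipper below 0.05 N), for 0.2 s.
At the end, for the whole second after the job is handed in: Lid latched shut (within 0.03 rad), still; clipper at rest in the empty compartment, origin under 40 mm above the tub's underside; jar upright (0.1 rad) and at rest on the shelf top; tweezers, comb, roll-on, cup, pump bottle and soap dish within 30 mm of their start, none tipped (all of step 3 and value of joint tub_lid below 0.03 rad and velocity of joint tub_lid below 0.05 rad/s and z of jar in the frame of shelf between 0.081 and 0.089 m and x of jar in the frame of shelf between -0.112 and 0.112 m and y of jar in the frame of shelf between -0.535 and 0.535 m and angle between jar's own z axis and vertical below 0.1 rad and linear speed of jar below 0.02 m/s and contact force between the fingers and jar below 0.05 N and not (distance of any of tweezers, comb, rollon, cup, pump, soapdish from where it was at the start of the episode above 0.03 m or angle between any of rollon, cup, pump's own z axis and vertical above 0.5 rad)); the robot touches nothing.
It fails at once if something else on the shelf is shifted by more than 30 mm or tipped over (distance of any of tweezers, comb, rollon, cup, pump, soapdish from where it was at the start of the episode above 0.03 m or angle between any of rollon, cup, pump's own z axis and vertical above 0.5 rad).
It fails at once if the glass jar is tipped over (0.7 rad) (angle between jar's own z axis and vertical above 0.7 rad).
It fails at once if the glass jar is dropped (falls free at more than 0.6 m/s, a drop of about 18 mm) (linear speed of jar above 0.6 m/s and contact force between the fingers and jar below 0.05 N).
It also fails if it takes over 72 s, if anything falls off the work surface, if the arm or the gripper's body presses on something with over 40 N, if the wrist force passes 120 N, or if a joint passes its speed limit or range.

## Working session

There is one attempt and no reset: what is moved stays moved. The work goes in short steps, Python scripts to look and compute and a tool call to move; the robot and the scene stay as the last step left them, time stands still between calls to the robot, and variables do not carry over. Pictures are saved under pics/ and viewed, at most 10 in all, crops included, and the job is handed in when it is done.

Besides the shell and the picture viewer there is one more tool, called after "Request:" by a JSON object that holds its "fn" and its "kwargs". drive_tool: Moves the arm, as the interface text tells. Its arguments: {"type":"object","properties":{"motion":{"type":"array"},"force":{"type":"number"}},"required":["motion"]}

```bash
mkdir -p pics; ls; python3 - <<'E'
from rig import manip, vision
import cv2
s=manip.read_state(); print(s['time'],s['tcp_pos'],s['orientation'],s['opening'])
for n in('top','side'):
    c=vision.camera(n); cv2.imwrite(f'pics/{n}0.png',c['image']); print(n,c['camera_matrix'],c['rvec'],c['tvec'])
c=vision.camera('wrist');print(c['tool_from_camera'],c['camera_matrix'])
E
```

```text
pics
0.0 [ 0.14920242 -0.63201775  0.23005457] [-1.03557714e-03  9.93290550e-01  1.15640864e-01 -3.80861968e-05] 0.08537783758437244
top [[435.46014312   0.         317.82701497]
 [  0.         435.46014312 238.07651399]
 [  0.           0.           1.        ]] [ 2.16107765 -2.2190313   0.11777632] [0.01198417 0.61574014 1.15052633]
side [[559.62234603   0.         312.02693855]
 [  0.         559.62234603 235.43223018]
 [  0.           0.           1.        ]] [ 2.20557987 -0.40398423  0.17198669] [-0.58512031  0.23703454  1.19053353]
[[-9.54999198e-04 -9.62915483e-01 -2.69801520e-01  6.96543321e-02]
 [ 9.99999504e-01 -9.95450658e-04  1.31064022e-05 -1.18644416e-03]
 [-2.81194459e-04 -2.69801374e-01  9.62915957e-01 -1.43946509e-01]
 [ 0.00000000e+00  0.00000000e+00  0.00000000e+00  1.00000000e+00]] [[427.00662049   0.         328.99612934]
 [  0.         427.00662049 243.63398933]
 [  0.           0.           1.        ]]
```

View pics/top0.png

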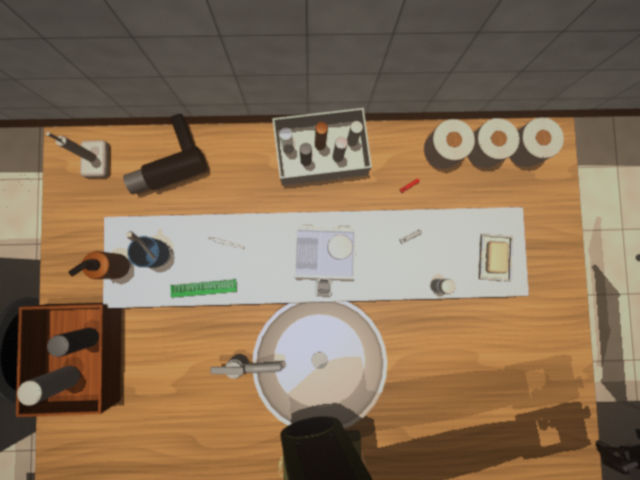

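View pics/side0.png

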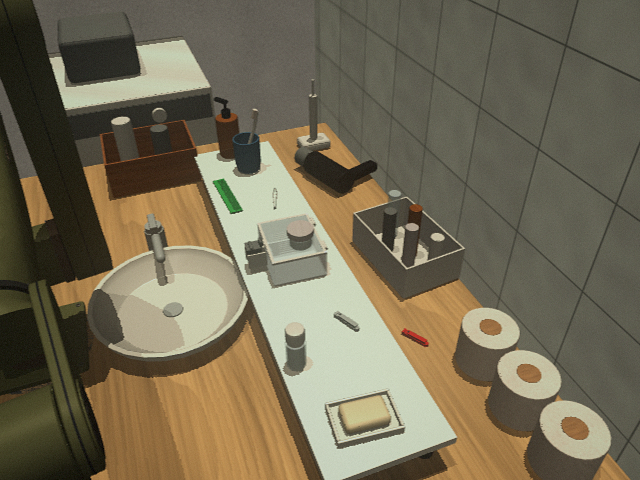

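The top view shows the tub at about (325,253), with the jar on its lid at (341,246) and the button at (323,287). There are two clipper candidates: a grey one on the shelf at (411,237), and a red one on the counter at (410,185). The grey one fits, being steel and on the shelf, and the tweezers are at (226,242). In the side view the clipper is at (346,321), the jar at (301,230) and the red look-alike at (415,338). I'll confirm in an enlarged crop.

```bash
cat > h.py <<'E'
import numpy as np, cv2
from rig import manip, vision
from scipy.spatial.transform import Rotation as R
def cam(n):
    s=manip.read_state(); c=vision.camera(n); K=c['camera_matrix']
    if n=='wrist':
        q=s['orientation']; T=np.eye(4); T[:3,:3]=R.from_quat([q[1],q[2],q[3],q[0]]).as_matrix(); T[:3,3]=s['tcp_pos']
        W=np.linalg.inv(T@c['tool_from_camera'])
    else:
        W=np.eye(4); W[:3,:3]=cv2.Rodrigues(np.array(c['rvec'],float))[0]; W[:3,3]=np.ravel(c['tvec'])
    return c['image'],K@W[:3]
def tri(P1,p1,P2,p2):
    X=cv2.triangulatePoints(P1,P2,np.array(p1,float).reshape(2,1),np.array(p2,float).reshape(2,1)).ravel(); return X[:3]/X[3]
def onz(P,p,z):
    H=P[:,[0,1,3]].copy(); H[:,2]+=P[:,2]*z; X=np.linalg.solve(H,[*p,1]); return X[:2]/X[2]
def proj(P,X):
    x=P@np.r_[X,1]; return x[:2]/x[2]
E
python3 - <<'E'
from h import *
a,P=cam('top');b,Q=cam('side'); np.save('P.npy',P);np.save('Q.npy',Q)
t=cv2.resize(a[200:310,280:440],None,fx=5,fy=5,interpolation=cv2.INTER_CUBIC)[:,:800]
cv2.imwrite('pics/tcrop.png',t)
s=cv2.resize(b[205:345,235:435],None,fx=4,fy=4,interpolation=cv2.INTER_CUBIC)
cv2.imwrite('pics/scrop.png',s)
print('clip',tri(P,(411,237),Q,(346,321)),'jar',tri(P,(341,246),Q,(301,228)))
print(onz(P,(411,237),.09),onz(P,(341,246),.196))
E
```

```text
clip [ 0.60783042 -0.24282726  0.08623585] jar [ 0.58260757 -0.05337782  0.19217723]
[ 0.60715893 -0.24180949] [ 0.58195553 -0.05297085]
```

View pics/tcrop.png

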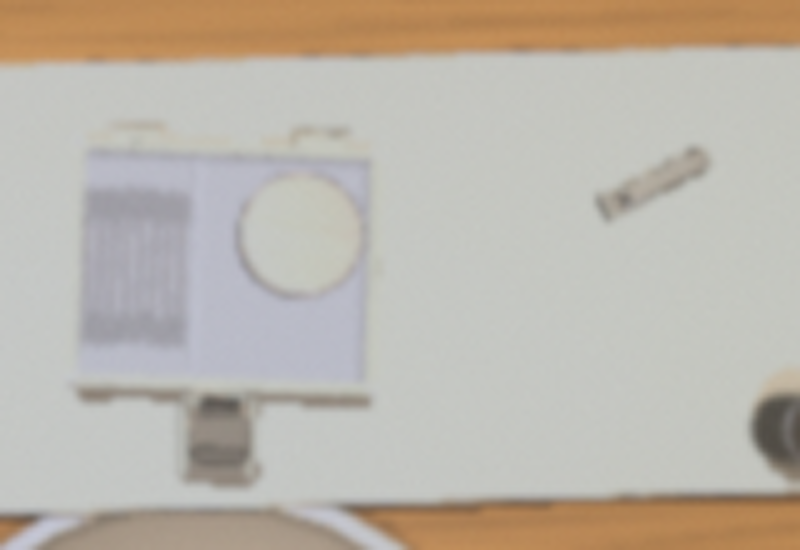

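View pics/scrop.png

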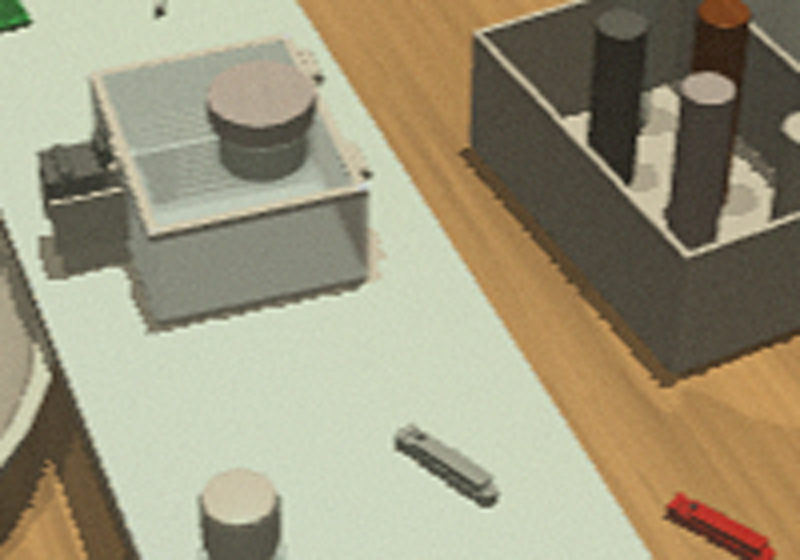

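The crops confirm the grey clipper, with ends at top pixels (400.6,241) and (420.4,231.4). The red one lies off the shelf. The jar cap's centre is at top (340.4,247). The lid's corners are clear in the side crop at (97,77), (285,41), (365,187) and (152,233).

```bash
python3 - <<'E'
from h import *
P=np.load('P.npy');Q=np.load('Q.npy')
t=lambda x,y:(280+x/5-.4,200+y/5-.4); s=lambda x,y:(235+x/4-.4,205+y/4-.4)
print('jar cap',tri(P,t(302,235),Q,s(262,97)),onz(P,t(302,235),.196),onz(Q,s(262,97),.196))
C=[s(97,77),s(285,41),s(365,187),s(152,233)]
c=np.array([onz(Q,p,.150) for p in C]); print(c,c.mean(0)); 
d=[t(77,385),t(88,150),t(373,157),t(370,392)]
e=np.array([onz(P,p,.150) for p in d]); print(e,e.mean(0))
for k in(c,e): print('yaw',[np.degrees(np.arctan2(*(-1*np.array([(k[i]-k[j])[0],-(k[i]-k[j])[1]])))) for i,j in((0,3),(1,2))])
print([tri(P,d[i],Q,C[i]) for i in range(4)])
print('clip ends',onz(P,t(603,207),.09),onz(P,t(703,160),.09),onz(Q,s(403,440),.09),onz(Q,s(488,492),.09),'tri',tri(P,t(603,207),Q,s(403,440)),tri(P,t(703,160),Q,s(488,492)))
print('ridge top',onz(P,t(219,443),.152),onz(P,t(218,408),.160))
print('rollon',onz(Q,s(240,485),.181),'shelf z pts',onz(P,(104.5,218),.085),onz(P,(526,296),.085),onz(P,(523,208),.085))
print('pump cup',onz(P,(98,265),.2),onz(P,(145,250),.18),'tweez comb',onz(P,(226,242),.09),onz(P,(204,288),.09))
E
```

```text
jar cap [ 0.58133071 -0.05123208  0.18875627] [ 0.58062902 -0.05061678] [ 0.57857279 -0.06025563]
[[ 0.51614907  0.04896684]
 [ 0.62702967  0.04220429]
 [ 0.62201554 -0.09739793]
 [ 0.50553786 -0.09162722]] [ 0.56768304 -0.02446351]
[[ 0.51438223  0.05600718]
 [ 0.6273002   0.04809374]
 [ 0.62043793 -0.08973841]
 [ 0.50716755 -0.08439388]] [ 0.56732197 -0.01750784]
yaw [np.float64(-4.31616628095129), np.float64(-2.0570217135591666)]
yaw [np.float64(-2.9416258736629572), np.float64(-2.850239897349105)]
[array([0.51638154, 0.05568545, 0.14510184]), array([0.62850601, 0.04799567, 0.1455984 ]), array([ 0.62311394, -0.09095549,  0.14438983]), array([ 0.5071583 , -0.08502077,  0.14414025])]
clip ends [ 0.59758754 -0.21353343] [ 0.62047114 -0.26619941] [ 0.59348665 -0.22227613] [ 0.61911589 -0.26973687] tri [ 0.59717473 -0.21503222  0.08171015] [ 0.62057209 -0.26701024  0.08668364]
ridge top [ 0.48494657 -0.01112734] [ 0.50171301 -0.01084414]
rollon [ 0.48319622 -0.301989  ] shelf z pts [0.67600436 0.5387135 ] [ 0.44832093 -0.5324076 ] [ 0.67593108 -0.53994318]
pump cup [0.5529367  0.49876928] [0.58547781 0.40104437] tweez comb [0.60643723 0.23066476] [0.49191376 0.28683121]
```

Request:
{"fn": "drive_tool", "kwargs": {"motion": [0.0295,-0.0257,-0.0094,0,0,0,0.085,0.0295,-0.0257,-0.0094,0,0,0,0.085,0.0295,-0.0257,-0.0094,0,0,0,0.085,0.0295,-0.0257,-0.0094,0,0,0,0.085,0.0295,-0.0257,-0.0094,0,0,0,0.085,0.0295,-0.0257,-0.0094,0,0,0,0.085,0.0295,-0.0257,-0.0094,0,0,0,0.085,0.0295,-0.0257,-0.0094,0,0,0,0.085,0.0295,-0.0257,-0.0094,0,0,0,0.085,0.0295,-0.0257,-0.0094,0,0,0,0.085,0.0295,-0.0257,-0.0094,0,0,0,0.085,0.0295,-0.0257,-0.0094,0,0,0,0.085,0.0295,-0.0257,-0.0094,0,0,0,0.085,0.0295,-0.0257,-0.0094,0,0,0,0.085,0.0295,-0.0257,-0.0094,0,0,0,0.085,0.0295,-0.0257,-0.0094,0,0,0,0.085,0.0295,-0.0257,-0.0094,0,0,0,0.085,0.0295,-0.0257,-0.0094,0,0,0,0.085]}}

```text
time: 1.75
tcp_pos: [0.5605, -0.0584, 0.401]
orientation: [0.0, 0.993, 0.116, 0.0]
wrist_force: [0.9, -0.6, 0.0]
opening: 0.0851
grasp_force: 0.0
```

Request:
{"fn": "drive_tool", "kwargs": {"motion": [0,0,0,0,0,-7,0.085,0,0,0,0,0,-7,0.085,0,0,0,0,0,-7,0.085,0,0,0,0,0,-7,0.085,0,0,0,0,0,-7,0.085,0,0,0,0,0,-7,0.085,0,0,0,0,0,-7,0.085,0,0,0,0,0,-7,0.085,0,0,0,0,0,-7,0.085,0,0,0,0,0,-7,0.085,0,0,0,0,0,-3.7,0.085,0,0,0,0,0,0,0.085,0,0,0,0,0,0,0.085]}}

```text
time: 2.83
tcp_pos: [0.5598, -0.0604, 0.4004]
orientation: [-0.0, 0.726, 0.688, -0.0]
wrist_force: [-0.3, 0.3, -1.2]
opening: 0.0849
grasp_force: 0.0
```

```bash
cat >> h.py <<'E'
def yaw():
    q=manip.read_state()['orientation']; return R.from_quat([q[1],q[2],q[3],q[0]]).as_matrix()
E
python3 - <<'E'
from h import *
s=manip.read_state(); print(s['time'],s['tcp_pos'],np.degrees(s['joint_pos']).round(1)); print(yaw().round(4))
a,P=cam('wrist'); np.save('W1.npy',P); cv2.imwrite('pics/w1.png',a)
E
```

```text
2.8333 [ 0.55975287 -0.06038711  0.40037599] [-11.6  -6.9  92.6  -0.   94.3  -8.5]
[[ 5.450e-02  9.985e-01 -2.000e-04]
 [ 9.985e-01 -5.450e-02  0.000e+00]
 [ 0.000e+00 -2.000e-04 -1.000e+00]]
```

View pics/w1.png

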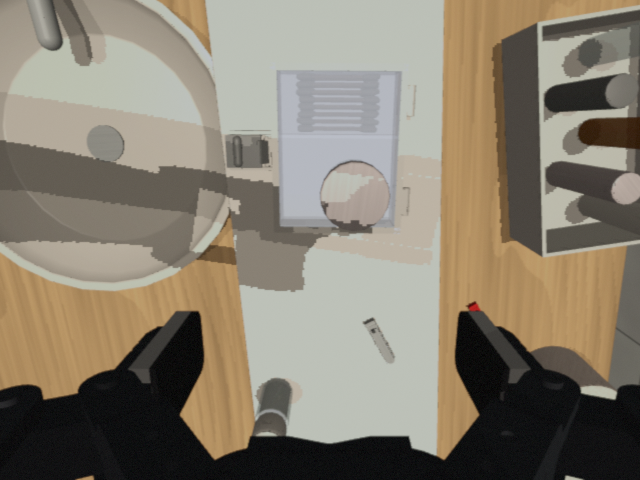

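Wrist view 1 shows the lid with corners near (277,71), (401,71) and (397,229), the button ridge at about (237,151) and the jar cap centred at (355,194). The clipper runs from (369,321) to (390,360), and the red look-alike is at (473,308). I'll take a second wrist view for triangulation.

Request:
{"fn": "drive_tool", "kwargs": {"motion": [-0.03,0.007,0.02,0,0,0,0.085,-0.03,0.007,0.02,0,0,0,0.085,-0.03,0.006,0.02,0,0,0,0.085,0,0,0,0,0,0,0.085,0,0,0,0,0,0,0.085]}}

```text
time: 3.3
tcp_pos: [0.5743, -0.1523, 0.3381]
orientation: [-0.002, 0.727, 0.687, -0.001]
wrist_force: [-0.2, 1.2, -0.1]
opening: 0.0849
grasp_force: 0.0
```

```bash
python3 - <<'E'
from h import *
a,P=cam('wrist'); np.save('W2.npy',P); cv2.imwrite('pics/w2.png',a)
E
```

```text
(no output)
```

View pics/w2.png

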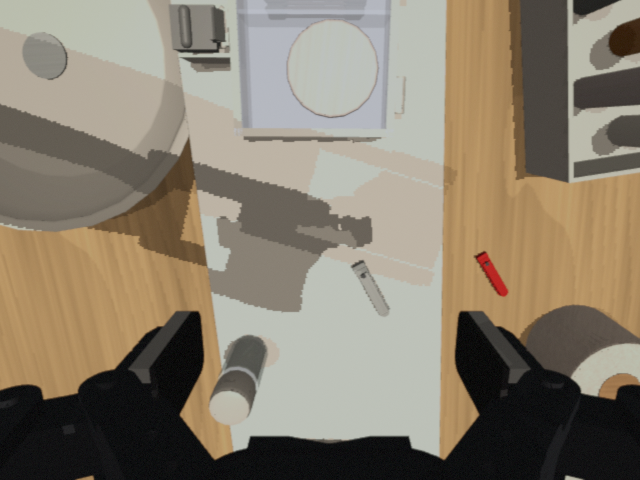

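Wrist view 2 shows the jar cap centred at (333,68), the clipper from (357,264) to (385,312) and the ridge at (184,26). The lid's near edge corners are at (236,137) and (391,137). Now I'll triangulate.

```bash
python3 - <<'E'
from h import *
A=np.load('W1.npy');B=np.load('W2.npy');T=np.load('P.npy');Q=np.load('Q.npy')
print('jar',tri(A,(355,194),B,(333,68)),onz(A,(355,194),.196),onz(B,(333,68),.196))
print('clip',tri(A,(369,321),B,(357,264)),tri(A,(390,360),B,(385,312)))
for M,p,q in((A,(369,321),(390,360)),(B,(357,264),(385,312))):
    p,q=onz(M,p,.094),onz(M,q,.094); print((p+q)/2,np.degrees(np.arctan2(*(p-q)[::-1])),np.linalg.norm(p-q))
print('ridge',tri(A,(237,151),B,(184,26)),onz(A,(237,151),.152),onz(B,(184,26),.152))
print('lidcorner W1',*[onz(A,p,.15) for p in((277,71),(401,71),(399,229),(277,229))])
print('lidcorner W2',*[onz(B,p,.15) for p in((236,137),(391,137))])
print('tri',tri(A,(277,229),B,(236,137)),tri(A,(399,229),B,(391,137)))
E
```

```text
jar [ 0.58306624 -0.04822831  0.189802  ] [ 0.58272626 -0.04722301] [ 0.58300747 -0.04895864]
clip [ 0.59816132 -0.21312041  0.09198101] [ 0.6225524  -0.26408942  0.09378957]
[ 0.61014366 -0.23803417] 114.17728577606285 0.057002734264936905
[ 0.61042099 -0.23822801] 116.51107214356988 0.057422784245324224
ridge [ 0.47997383 -0.0097681   0.15006514] [ 0.48057891 -0.00960682] [ 0.48036182 -0.01025448]
lidcorner W1 [0.52221427 0.05552985] [0.62886417 0.04961179] [ 0.62557853 -0.09044246] [ 0.50985192 -0.08401166]
lidcorner W2 [ 0.50772849 -0.08779815] [ 0.62460198 -0.09446383]
tri [ 0.50671381 -0.0874071   0.13824688] [ 0.62772614 -0.09507258  0.13185015]
```

Request:
{"fn": "drive_tool", "kwargs": {"motion": [0.035,0.001,0,0,0,0,0.085,0.035,0.001,0,0,0,0,0.085,0.0343,0.001,0,0,0,0,0.085,0,0,0.03,0,0,0,0.085,0,0,0.03,0,0,0,0.085,0,0,0.03,0,0,0,0.085,0,0,0,0,0,0,0.085,0,0,0,0,0,0,0.085]}}

```text
time: 4.02
tcp_pos: [0.583, -0.0462, 0.2503]
orientation: [-0.001, 0.725, 0.689, -0.0]
wrist_force: [0.1, -0.2, 0.5]
opening: 0.085
grasp_force: 0.0
```

Request:
{"fn": "drive_tool", "kwargs": {"force": 30, "motion": [-0.002,0,0.025,0,0,0,0.085,0,0,0.025,0,0,0,0.085,0,0,0.02,0,0,0,0.085,0,0,0.014,0,0,0,0.085,0,0,0,0,0,0,0.085,0,0,0,0,0,0,0.05,0,0,0,0,0,0,0.05,0,0,0,0,0,0,0.05,0,0,0,0,0,0,0.05,0,0,0,0,0,0,0.05,0,0,0,0,0,0,0.05,0,0,0,0,0,0,0.05]}}

```text
time: 5.02
tcp_pos: [0.5849, -0.0496, 0.1696]
orientation: [0.002, 0.725, 0.688, 0.001]
wrist_force: [-0.6, -0.9, 7.1]
opening: 0.0572
grasp_force: 32.0
```

Request:
{"fn": "drive_tool", "kwargs": {"motion": [0,0,-0.01,0,0,0,0.05,0,0,-0.02,0,0,0,0.05,0,0,-0.03,0,0,0,0.05,0,0,-0.03,0,0,0,0.05,0,0,0,0,0,0,0.05,0,0,0,0,0,0,0.05]}}

```text
time: 5.52
tcp_pos: [0.5848, -0.0495, 0.26]
orientation: [0.002, 0.725, 0.688, 0.002]
wrist_force: [-0.0, -0.2, -2.2]
opening: 0.0567
grasp_force: 32.5
```

```bash
python3 - <<'E'
from h import *
s=manip.read_state(); print(s['time'],s['tcp_pos'],s['wrist_force'],s['grasp_force'])
a,P=cam('wrist'); b,Q=cam('side'); np.save('W1.npy',P)
cv2.imwrite('pics/lift.png',np.hstack([cv2.resize(a,(400,300)),cv2.resize(b[100:340,150:470],(400,300))]))
E
```

```text
5.5167 [ 0.58479818 -0.04953861  0.25995585] [-0.03968782 -0.18871479 -2.17022993] 32.53844439983368
```

View pics/lift.png

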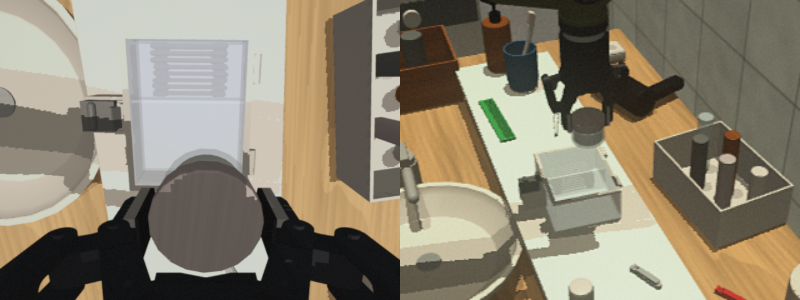

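The jar is held upright above the tub. The free spot left of the tub, at y of about 0.12, is clear of the tweezers and comb.

Request:
{"fn": "drive_tool", "kwargs": {"motion": [0.033,-0.004,0,0,0,0,0.05,0.034,-0.004,0,0,0,0,0.05,0.034,-0.004,0,0,0,0,0.05,0.034,-0.004,0,0,0,0,0.05,0.0337,-0.0032,0,0,0,0,0.05,0,0,0.03,0,0,0,0.05,0,0,0.03,0,0,0,0.05,0,0,0.03,0,0,0,0.05,0,0,0.03,0,0,0,0.05,0,0,0.018,0,0,0,0.05,0,0,0,0,0,0,0.05,0,0,0,0,0,0,0.05]}}

```text
time: 6.62
tcp_pos: [0.5711, 0.1199, 0.1157]
orientation: [-0.002, 0.725, 0.688, -0.002]
wrist_force: [-0.7, 0.1, -0.6]
opening: 0.0571
grasp_force: 32.5
```

Request:
{"fn": "drive_tool", "kwargs": {"motion": [0,0,0.003,0,0,0,0.05,0,0,0.003,0,0,0,0.05,0,0,0.001,0,0,0,0.05,0,0,0,0,0,0,0.05,0,0,0,0,0,0,0.05]}}

```text
time: 7.03
tcp_pos: [0.5736, 0.1202, 0.1124]
orientation: [0.0, 0.726, 0.688, 0.001]
wrist_force: [-1.0, 0.2, -1.8]
opening: 0.0571
grasp_force: 32.5
```

Request:
{"fn": "drive_tool", "kwargs": {"motion": [0,0,0.002,0,0,0,0.05,0,0,0.001,0,0,0,0.05,0,0,0,0,0,0,0.05,0,0,0,0,0,0,0.05]}}

```text
time: 7.37
tcp_pos: [0.573, 0.1201, 0.1084]
orientation: [-0.0, 0.725, 0.688, -0.0]
wrist_force: [-0.8, -0.5, -2.0]
opening: 0.057
grasp_force: 32.5
```

Request:
{"fn": "drive_tool", "kwargs": {"motion": [0,0,0.0015,0,0,0,0.05,0,0,0.0015,0,0,0,0.05,0,0,0,0,0,0,0.05,0,0,0,0,0,0,0.05]}}

```text
time: 7.7
tcp_pos: [0.5731, 0.1201, 0.1054]
orientation: [-0.0, 0.726, 0.688, -0.0]
wrist_force: [0.6, -0.7, -2.1]
opening: 0.057
grasp_force: 32.5
```

Request:
{"fn": "drive_tool", "kwargs": {"motion": [0,0,0.001,0,0,0,0.05,0,0,0.001,0,0,0,0.05,0,0,0,0,0,0,0.05,0,0,0,0,0,0,0.05]}}

```text
time: 8.03
tcp_pos: [0.5732, 0.1202, 0.1052]
orientation: [-0.0, 0.725, 0.688, -0.0]
wrist_force: [-4.0, -0.6, 7.5]
opening: 0.0572
grasp_force: 33.2
```

The jar is in contact with the shelf, so I'll release it and retreat.

Request:
{"fn": "drive_tool", "kwargs": {"motion": [0,0,0,0,0,0,0.06,0,0,0,0,0,0,0.066,0,0,0,0,0,0,0.075,0,0,0,0,0,0,0.085,0,0,0,0,0,0,0.085,0,0,0,0,0,0,0.085,0,0,-0.01,0,0,0,0.085,0,0,-0.03,0,0,0,0.085,0,0,-0.04,0,0,0,0.085,0,0,-0.04,0,0,0,0.085,0,0,-0.04,0,0,0,0.085,0,0,-0.04,0,0,0,0.02,0,0,-0.02,0,0,0,0,0,0,0,0,0,0,0,0,0,0,0,0,0,0]}}

```text
time: 9.28
tcp_pos: [0.5738, 0.1202, 0.3264]
orientation: [0.001, 0.725, 0.688, 0.002]
wrist_force: [-0.3, 0.1, -0.3]
opening: 0.0384
grasp_force: 0.0
```

```bash
python3 - <<'E'
from h import *
b,Q=cam('side');a,T=cam('top'); s=manip.read_state(); print(s['time'],s['tcp_pos'],np.degrees(s['joint_pos']).round(1))
cv2.imwrite('pics/placed.png',np.hstack([cv2.resize(a[190:310,240:400],(400,300)),cv2.resize(b[100:340,150:470],(400,300))]))
E
```

```text
9.3833 [0.57250626 0.12007578 0.32218212] [ 6.6 -3.4 96.6  0.  86.9  9.6]
```

View pics/placed.png

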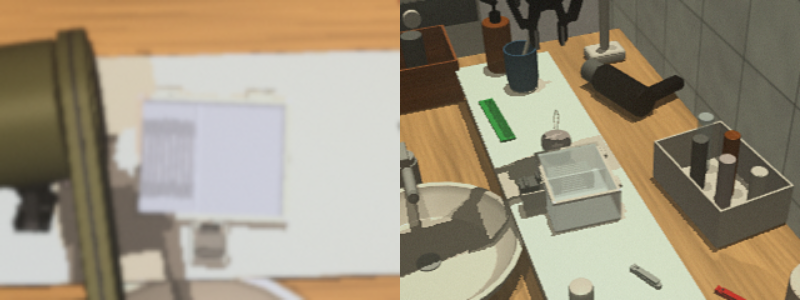

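The jar stands upright left of the tub and the lid is still shut. Next is the button.

Request:
{"fn": "drive_tool", "kwargs": {"motion": [-0.0338,-0.0215,0,0,0,0,0,-0.0338,-0.0215,0,0,0,0,0,-0.0338,-0.0215,0,0,0,0,0,-0.0338,-0.0213,0,0,0,0,0,0,0,0,0,0,-7,0,0,0,0,0,0,-7,0,0,0,0,0,0,-7,0,0,0,0,0,0,-7,0,0,0,0,0,0,-7,0,0,0,0,0,0,-7,0,0,0,0,0,0,-7,0,0,0,0,0,0,-7,0,0,0,0,0,0,-7,0,0,0,0,0,0,-7,0,0,0,0,0,0,-7,0,0,0,0,0,0,-7,0,0,0,0,0,0,-6,0,0,0,0,0,-7,0,0,0,0,0,0,0,0,0]}}

```text
time: 10.97
tcp_pos: [0.4778, -0.01, 0.3195]
orientation: [0.059, 0.026, 0.998, -0.001]
wrist_force: [-0.6, -0.1, 0.5]
opening: 0.0001
grasp_force: 0.0
```

Request:
{"fn": "drive_tool", "kwargs": {"motion": [0,0,0,0,0,0,0,0,0,0,0,0,0,0]}}

```text
time: 11.13
tcp_pos: [0.48, -0.0103, 0.3228]
orientation: [0.06, 0.026, 0.998, -0.002]
wrist_force: [-0.1, -0.0, 0.1]
opening: -0.0
grasp_force: 0.0
```

```bash
cat >> h.py <<'E'
def rel(target):
    s=manip.read_state(); M=yaw(); d=M.T@(np.array(target)-s['tcp_pos']); print(s['time'],np.round(s['tcp_pos'],4),'d',d.round(4)); print(M.round(3)); print(np.degrees(s['joint_pos']).round(1), s['wrist_force'].round(1) if hasattr(s['wrist_force'],'round') else s['wrist_force'])
E
python3 -c "
from h import *
rel([.483,-.010,.165])"
```

```text
11.1333 [ 0.48   -0.0103  0.3228] d [0.0159 0.0005 0.157 ]
[[-0.991  0.053  0.119]
 [ 0.053  0.999 -0.006]
 [-0.119  0.    -0.993]]
[ -8.  -21.9 112.3   0.6  82.8 -95. ] [-0.1 -0.   0.1]
```

Request:
{"fn": "drive_tool", "kwargs": {"motion": [0.0032,0,0.0314,0,0,0,0,0.0032,0,0.0314,0,0,0,0,0.0032,0,0.0314,0,0,0,0,0.0032,0,0.0314,0,0,0,0,0.0031,0,0.0314,0,0,0,0,0,0,0,0,0,0,0,0,0,0,0,0,0,0]}}

```text
time: 11.72
tcp_pos: [0.4828, -0.0104, 0.1641]
orientation: [0.058, 0.026, 0.998, -0.001]
wrist_force: [0.2, 0.5, 0.5]
opening: 0.0001
grasp_force: 0.0
```

Request:
{"fn": "drive_tool", "kwargs": {"motion": [0.0005,0,0.004,0,0,0,0,0.0005,0,0.004,0,0,0,0,0.0005,0,0.004,0,0,0,0,0.0004,0,0.003,0,0,0,0,0.0002,0,0.0015,0,0,0,0,0,0,0,0,0,0,0,0,0,0,0,0,0,0]}}

```text
time: 12.3
tcp_pos: [0.4831, -0.0105, 0.1499]
orientation: [0.06, 0.026, 0.998, -0.002]
wrist_force: [-6.0, -0.1, 5.1]
opening: 0.0001
grasp_force: 2.9
```

Request:
{"fn": "drive_tool", "kwargs": {"motion": [0.003,0,-0.008,0,0,0,0,0.02,0,-0.02,0,0,0,0,0.03,0,-0.02,0,0,0,0,0,0,0,0,0,0,0,0,0,0,0,0,0,0,0,0,0,0,0,0,0,0,0,0,0,0,0,0,0,0,0,0,0,0,0,0,0,0,0,0,0,0]}}

```text
time: 13.05
tcp_pos: [0.4252, -0.0074, 0.1891]
orientation: [0.06, 0.026, 0.998, -0.001]
wrist_force: [-0.9, -0.5, -0.6]
opening: -0.0
grasp_force: 0.0
```

```bash
python3 - <<'E'
from h import *
b,Q=cam('side');a,T=cam('top'); s=manip.read_state(); print(s['time'],s['tcp_pos'])
cv2.imwrite('pics/open.png',np.hstack([cv2.resize(a[190:310,280:440],(400,300)),cv2.resize(b[100:340,150:470],(400,300))]))
E
```

```text
13.15 [ 0.42528407 -0.00741643  0.18945604]
```

View pics/open.png

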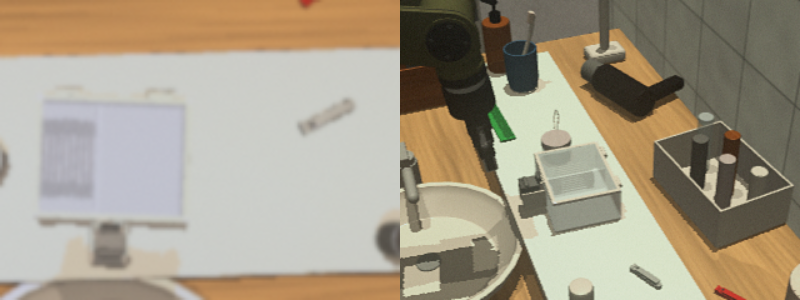

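The lid is still shut, because the tilted fingertip pushed against the hook (x force of −6 N). I'll retry without tilt and 8 mm further forward.

Request:
{"fn": "drive_tool", "kwargs": {"motion": [0,0,0,0,7,0,0,-0.025,0,0,0,0,0,0,-0.025,0,0.01,0,0,0,0,0,0,0.0145,0,0,0,0,0,0,0,0,0,0,0,0,0,0,0,0,0,0]}}

```text
time: 13.65
tcp_pos: [0.4744, -0.0099, 0.1643]
orientation: [-0.002, 0.026, 1.0, 0.0]
wrist_force: [-0.7, 0.2, 0.2]
opening: -0.0001
grasp_force: 0.0
```

Request:
{"fn": "drive_tool", "kwargs": {"motion": [0,0,0.005,0,0,0,0,0,0,0.005,0,0,0,0,0,0,0.002,0,0,0,0,0,0,0.002,0,0,0,0,0,0,0,0,0,0,0,0,0,0,0,0,0,0]}}

```text
time: 14.15
tcp_pos: [0.4752, -0.0101, 0.1521]
orientation: [0.0, 0.026, 1.0, -0.0]
wrist_force: [0.1, 0.1, 1.5]
opening: 0.0002
grasp_force: 0.0
```

Request:
{"fn": "drive_tool", "kwargs": {"motion": [0,0,0.002,0,0,0,0,0,0,0.002,0,0,0,0,0,0,0,0,0,0,0,0,0,0,0,0,0,0]}}

```text
time: 14.48
tcp_pos: [0.4751, -0.0101, 0.1478]
orientation: [-0.0, 0.026, 1.0, -0.0]
wrist_force: [-2.5, 0.6, 1.9]
opening: -0.0001
grasp_force: 1.2
```

```bash
cat > chk.py <<'E'
from h import *
import sys
b,_=cam('side'); cv2.imwrite(f'pics/chk_{sys.argv[1]}.png',b)
r=cv2.imread('pics/side0.png' if len(sys.argv)<3 else f'pics/chk_{sys.argv[2]}.png'); d=cv2.absdiff(b,r).max(2)>25
for v in range(150,290,10): print(v,''.join('#' if d[v:v+10,u:u+5].mean()>.4 else '.' for u in range(220,360,5)))
E
python3 chk.py a; python3 -c "
from h import *
rel([.5,0,.2])"
```

```text
150 ###.........................
160 ###.........................
170 ########....................
180 ########....................
190 .#######....................
200 ..#####...###...............
210 ...####..####...............
220 ....###.....................
230 ....####.....######.........
240 .....####.....#####.........
250 ....#.......................
260 ...###......................
270 ....####....................
280 ..##.###....................
14.5333 [ 0.4751 -0.0101  0.1478] d [-0.0243  0.0114 -0.0522]
[[-0.999  0.053 -0.   ]
 [ 0.053  0.999 -0.   ]
 [ 0.    -0.    -1.   ]]
[ -7.7 -11.8 121.1  -0.   70.7 -94.7] [-1.9  0.5  3. ]
```

Request:
{"fn": "drive_tool", "kwargs": {"motion": [0,0,0.002,0,0,0,0,0,0,0.002,0,0,0,0,0,0,0,0,0,0,0,0,0,0,0,0,0,0]}}

```text
time: 14.87
tcp_pos: [0.4753, -0.0101, 0.1441]
orientation: [0.0, 0.026, 1.0, 0.0]
wrist_force: [-2.4, 0.3, 4.3]
opening: 0.0003
grasp_force: 2.4
```

Request:
{"fn": "drive_tool", "kwargs": {"motion": [0,0,-0.01,0,0,0,0,0.02,0,-0.02,0,0,0,0,0.03,0,-0.02,0,0,0,0,0.03,0,-0.03,0,0,0,0,0,0,0,0,0,0,0,0,0,0,0,0,0,0,0,0,0,0,0,0,0,0,0,0,0,0,0,0]}}

```text
time: 15.53
tcp_pos: [0.3957, -0.0059, 0.2219]
orientation: [-0.001, 0.026, 1.0, 0.0]
wrist_force: [-0.3, -0.4, -0.8]
opening: 0.0
grasp_force: 0.0
```

```bash
python3 chk.py b a
```

```text
150 ###.........................
160 ###.........................
170 ########...........#........
180 ########..........###.......
190 .#######..........####......
200 ..#####...........######....
210 ...####.........#######.....
220 ...####################.....
230 ....###################.....
240 ....###################.....
250 ....#.....##############....
260 ...###................###...
270 ....######...........##.....
280 ..##.###.#..................
```

Request:
{"fn": "drive_tool", "kwargs": {"motion": [-0.0252,-0.0244,-0.0087,0,0,0,0.04,-0.0252,-0.0244,-0.0087,0,0,0,0.04,-0.0252,-0.0244,-0.0087,0,0,0,0.04,-0.0252,-0.0244,-0.0087,0,0,0,0.04,-0.0252,-0.0244,-0.0087,0,0,0,0.04,-0.0252,-0.0244,-0.0087,0,0,0,0.04,-0.0252,-0.0244,-0.0087,0,0,0,0.04,-0.0252,-0.0244,-0.0087,0,0,0,0.04,-0.0252,-0.0244,-0.0087,0,0,0,0.04,0,0,0,0,0,7,0.04,0,0,0,0,0,7,0.04,0,0,0,0,0,7,0.04,0,0,0,0,0,7,0.04,0,0,0,0,0,7,0.04,0,0,0,0,0,7,0.04,0,0,0,0,0,7,0.04,0,0,0,0,0,7,0.04,0,0,0,0,0,5.5,0.04,0,0,0,0,0,0,0.04,0,0,0,0,0,0,0.04]}}

```text
time: 17.25
tcp_pos: [0.6109, -0.2372, 0.2992]
orientation: [-0.002, 0.533, 0.846, -0.0]
wrist_force: [-0.7, 0.4, -0.4]
opening: 0.0402
grasp_force: 0.0
```

```bash
python3 chk.py c a; python3 - <<'E'
from h import *
rel([.6103,-.238,.16])
a,P=cam('wrist')
# segment clipper near its predicted pixel
c=proj(P,[.6103,-.238,.094]); print(c,[proj(P,[.598,-.2131,.092]).round(),proj(P,[.6225,-.264,.092]).round()])
u,v=map(int,c); w=a[max(v-70,0):v+70,u-70:u+70]; cv2.imwrite('pics/cl.png',w)
m=(cv2.absdiff(cv2.cvtColor(w,cv2.COLOR_BGR2GRAY),np.uint8(np.median(cv2.cvtColor(w,cv2.COLOR_BGR2GRAY))))>25)
for r in range(0,w.shape[0],6): print(''.join('#' if m[r:r+6,k:k+3].mean()>.5 else '.' for k in range(0,w.shape[1],3)))
E
```

```text
150 #######...............######
160 #######.................####
170 ########...........#........
180 ########..........###.....##
190 .#######..........##########
200 ..#####...........##########
210 ...####........#############
220 ...#########################
230 ....#############.#######...
240 ....#############.####..#...
250 ....##...####.###..###......
260 ...###......................
270 ..########...........#......
280 ###########.................
17.3 [ 0.6109 -0.2372  0.2997] d [-0.0008 -0.0006  0.1397]
[[-0.432  0.902 -0.002]
 [ 0.902  0.432  0.001]
 [ 0.002 -0.002 -1.   ]]
[-25.9   6.   89.2   0.   84.9 -51.5] [-0.8 -0.2  0.7]
[326.60412552 211.34849072] [array([326., 178.]), array([326., 244.])]Traceback (most recent call last):
  File "<stdin>", line 7, in <module>
cv2.error: OpenCV(4.12.0) :-1: error: (-5:Bad argument) in function 'absdiff'
> Overload resolution failed:
>  - src2 is not a numpy array, neither a scalar
>  - Expected Ptr<cv::UMat> for argument 'src2'
```

```bash
python3 - <<'E'
from h import *
a,P=cam('wrist'); u,v=326,211
g=cv2.GaussianBlur(cv2.cvtColor(a,cv2.COLOR_BGR2GRAY),(3,3),0)[v-70:v+70,u-40:u+40].astype(int)
m=(abs(g-np.median(g))>14)
for r in range(0,140,4): print(''.join('#' if m[r:r+4,k:k+2].mean()>.5 else '.' for k in range(0,80,2)))
n,l,st,ce=cv2.connectedComponentsWithStats(m.astype(np.uint8))
for i in range(1,n):
    if st[i,4]>150:
        rr=cv2.minAreaRect(np.argwhere(l==i)[:,::-1].astype(np.float32)); print(st[i],rr,onz(P,np.array(rr[0])+[u-40,v-70],.092))
E
```

```text
........................................
........................................
........................................
#.......................................
##......................................
####....................................
######..................................
########................................
##########..............................
###########....###....##................
#############...........................
##############..........................
########################................
######################.#................
###################....#................
#####################..###########......
####################################....
####################################....
####################################....
####################################....
####################################....
####################################....
####################################....
########################................
##############..########................
#############...########................
###########......######.................
#########...............................
#####...................................
#.......................................
........................................
........................................
........................................
........................................
........................................
[   0   13   73  106 4266] ((36.0, 65.5), (105.0, 72.0), 90.0) [ 0.60537214 -0.23647106]
```

The clipper's blob spans wrist rows 177–246 around u≈325, matching the prediction (178–244, u=326). I'll descend.

Request:
{"fn": "drive_tool", "kwargs": {"force": 40, "motion": [-0.001,0,0.04,0,0,0,0.04,0,0,0.04,0,0,0,0.04,0,0,0.04,0,0,0,0.04,0,0,0.04,0,0,0,0.04,0,0,0.03,0,0,0,0.04,0,0,0.015,0,0,0,0.04,0,0,0.005,0,0,0,0.04,0,0,0,0,0,0,0.04,0,0,0,0,0,0,0.04]}}

```text
time: 18.15
tcp_pos: [0.6126, -0.2387, 0.0939]
orientation: [0.002, 0.534, 0.846, 0.0]
wrist_force: [0.5, -0.0, 1.0]
opening: 0.0401
grasp_force: 0.0
```

Request:
{"fn": "drive_tool", "kwargs": {"motion": [0,0,0.0015,0,0,0,0.03,0,0,0,0,0,0,0.02,0,0,0,0,0,0,0.01,0,0,0,0,0,0,0,0,0,0,0,0,0,0,0,0,0,0,0,0,0,0,0,0,0,0,0,0]}}

```text
time: 18.73
tcp_pos: [0.6123, -0.2386, 0.0924]
orientation: [0.002, 0.534, 0.846, 0.0]
wrist_force: [-0.4, 0.6, 5.8]
opening: 0.01
grasp_force: 39.2
```

Only about 4 mm of overlap, and the opening of 10 mm is narrower than the body. I'll open, go lower and regrip.

Request:
{"fn": "drive_tool", "kwargs": {"motion": [0,0,0,0,0,0,0.03,0,0,0,0,0,0,0.03,0,0,0,0,0,0,0.03,0,0,0.002,0,0,0,0.025,0,0,0.002,0,0,0,0.025,0,0,0,0,0,0,0.025,0,0,0,0,0,0,0.025]}}

```text
time: 19.32
tcp_pos: [0.6109, -0.2379, 0.0855]
orientation: [-0.0, 0.534, 0.846, -0.0]
wrist_force: [0.5, -0.2, 0.6]
opening: 0.0249
grasp_force: 0.0
```

Request:
{"fn": "drive_tool", "kwargs": {"motion": [0,0,-0.001,0,0,0,0.02,0,0,0,0,0,0,0.01,0,0,0,0,0,0,0,0,0,0,0,0,0,0,0,0,0,0,0,0,0,0,0,0,0,0,0,0]}}

```text
time: 19.82
tcp_pos: [0.6114, -0.2381, 0.0874]
orientation: [0.0, 0.534, 0.846, 0.0]
wrist_force: [0.2, -0.0, 0.6]
opening: 0.0105
grasp_force: 41.6
```

Request:
{"fn": "drive_tool", "kwargs": {"motion": [0,0,-0.01,0,0,0,0,0,0,-0.02,0,0,0,0,0,0,-0.04,0,0,0,0,0,0,-0.04,0,0,0,0,0,0,-0.04,0,0,0,0,0,0,-0.04,0,0,0,0,0,0,-0.02,0,0,0,0,0,0,0,0,0,0,0]}}

```text
time: 20.48
tcp_pos: [0.6135, -0.2391, 0.3065]
orientation: [0.007, 0.534, 0.846, 0.001]
wrist_force: [0.3, -1.0, 0.4]
opening: 0.0105
grasp_force: 41.5
```

Request:
{"fn": "drive_tool", "kwargs": {"motion": [0,0,0,0,0,-7,0,0,0,0,0,0,-7,0,0,0,0,0,0,-7,0,0,0,0,0,0,-7,0,0,0,0,0,0,-7,0,0,0,0,0,0,-7,0,0,0,0,0,0,-7,0,0,0,0,0,0,-7,0,0,0,0,0,0,-5.5,0,0.0104,0.032,0,0,0,0,0,0.0104,0.032,0,0,0,0,0,0.0104,0.032,0,0,0,0,0,0.0104,0.032,0,0,0,0,0,0.0104,0.032,0,0,0,0,0,0.0104,0.032,0,0,0,0,0,0,0,0,0,0,0,0,0,0,0,0,0,0,0]}}

```text
time: 21.9
tcp_pos: [0.5583, -0.0416, 0.2966]
orientation: [-0.0, 0.025, 1.0, -0.0]
wrist_force: [-0.7, -0.1, 0.6]
opening: 0.0106
grasp_force: 41.5
```

```bash
python3 - <<'E'
from h import *
rel([.560,-.043,.096])
a,P=cam('wrist'); b,Q=cam('side')
cv2.imwrite('pics/bay.png',np.hstack([cv2.resize(a,(400,300)),cv2.resize(b[100:340,150:470],(400,300))]))
E
```

```text
21.9 [ 0.5583 -0.0416  0.2966] d [-0.0019 -0.0013  0.2006]
[[-0.999  0.05  -0.001]
 [ 0.05   0.999 -0.   ]
 [ 0.001 -0.    -1.   ]]
[ -9.7  -6.2 101.7  -0.   84.5 -96.9] [-0.7 -0.1  0.6]
```

View pics/bay.png

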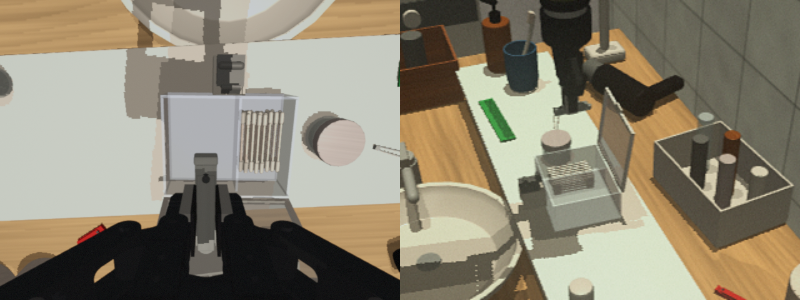

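The clipper is held lengthwise over the empty compartment and the lid stands upright. I'll lower it and release.

Request:
{"fn": "drive_tool", "kwargs": {"motion": [-0.0019,-0.0013,0.038,0,0,0,0,0,0,0.038,0,0,0,0,0,0,0.038,0,0,0,0,0,0,0.038,0,0,0,0,0,0,0.03,0,0,0,0,0,0,0.014,0,0,0,0,0,0,0,0,0,0,0,0,0,0,0,0,0,0]}}

```text
time: 22.67
tcp_pos: [0.5604, -0.0455, 0.1]
orientation: [-0.001, 0.027, 1.0, 0.0]
wrist_force: [0.2, -0.2, -0.2]
opening: 0.0108
grasp_force: 41.5
```

Request:
{"fn": "drive_tool", "kwargs": {"motion": [0,0,0.003,0,0,0,0,0,0,0,0,0,0,0,0,0,0,0,0,0,0.02,0,0,0,0,0,0,0.03,0,0,0,0,0,0,0.03,0,0,0,0,0,0,0.03,0,0,0,0,0,0,0.03,0,0,0,0,0,0,0.03,0,0,-0.04,0,0,0,0.03,0,0,-0.04,0,0,0,0.03,0,0,-0.04,0,0,0,0.03,0,0,-0.04,0,0,0,0.03,0,0,-0.04,0,0,0,0.03,0,0,-0.04,0,0,0,0,0,0,-0.03,0,0,0,0,0,0,0,0,0,0,0]}}

```text
time: 24.0
tcp_pos: [0.563, -0.0447, 0.3775]
orientation: [0.007, 0.026, 1.0, -0.001]
wrist_force: [0.6, 0.2, 1.2]
opening: -0.0001
grasp_force: 0.0
```

```bash
python3 - <<'E'
from h import *
rel([.700,-.019,.37])
a,P=cam('wrist')
# predicted clipper ends on floor, and dark/bright map in bay
c=np.array([proj(P,[.571,-.0147,.099]),proj(P,[.560,-.045,.099]),proj(P,[.53,-.045,.099]),proj(P,[.59,-.045,.099])]).round(); print(c)
g=cv2.cvtColor(a,cv2.COLOR_BGR2GRAY)
u,v=map(int,c[1])
for r in range(v-90,min(v+100,478),5): print(r,' '.join(f'{int(g[r:r+5,k:k+5].mean()):3d}' for k in range(u-60,u+60,5)))
E
```

```text
24.0 [ 0.563  -0.0447  0.3775] d [-0.1353  0.0329  0.0093]
[[-0.999  0.053  0.014]
 [ 0.053  0.999 -0.002]
 [-0.014 -0.002 -1.   ]]
[-10.   -7.1  94.9   0.   91.4 -97. ] [0.6 0.2 1.2]
[[359. 197.]
 [328. 187.]
 [326. 157.]
 [329. 217.]]
97 137 137 120 106 105 105 105 106 106 105 106 106 106 105  99  85  49  95 110 110 110 110 112 194
102 126 125 115 105 105 105 105 105 105 105 106 105 106 105  99  85  69 108 109 109 107 110 133 195
107 111 105 106 106 105 105 105 106 106 106 106 106 105 105  99  85  82 129 129 130 130 129 144 197
112 115 106 106 106 106 106 105 105 106 106 105 106 105 105  98  82  82 130 130 130 130 130 146 196
117 108 106 106 105 106 106 105 105 105 106 105 106 106 105  98  82  82 127 119 119 119 125 147 196
122 109 106 105 106 106 106 105 106 106 106 105 105 106 106  98  97  83 104 106 104 103 117 154 196
127 107 106 106 105 106 106 105 106 106 106 106 106 106 105  98 111 135  77  79  79  80 102 163 165
132 106 111 115 132 133 133 133 131 129 128 129 129 128 125 115 109 160 117 104 101 102 122 144 142
137 106 141 148 176 185 186 186 186 186 186 186 186 186 186 186 
[... 2235 characters left out ...]

252 168 158 169 114 124 124 124 118 118 118 118 124 125 124 113 119 119 119 120 122 123 125 113 117
257 189 189 170 125 131 131 131 131 131 131 131 131 131 131 131 131 131 131 131 131 134 138 131 131
262 190 189 163 141 142 141 139 139 139 139 138 136 136 136 136 136 134 133 133 133 135 134 132 133
267 189 188 150 144 143 141 130 130 135 138 140 148 153 153 153 152 152 159 160 160 159 158 161 162
272 191 181  91 108 122 122 120 118 118 115 114 114 120 121 119 116 116 112 114 113 118 122 121 123
277 189 160  87 125 135 134 133 133 133 133 132 132 132 132 132 131 130 130 130 130 131 130 128 128
282 192 137  90 134 138 138 138 138 138 138 138 138 138 138 138 138 138 138 138 138 138 138 138 138
```

The grey-level map shows the clipper lying flat within the compartment (rows 160–220, u≈328), with walls at rows 137 and 247. Next I'll go behind the lid.

Request:
{"fn": "drive_tool", "kwargs": {"motion": [-0.034,0.0075,0,0,0,0,0,-0.034,0.0075,0,0,0,0,0,-0.034,0.0075,0,0,0,0,0,-0.034,0.0075,0,0,0,0,0,0,0,0,0,0,0,0,0,0,0.035,0,0,0,0,0,0,0.035,0,0,0,0,0,0,0.035,0,0,0,0,0,0,0.03,0,0,0,0,0,0,0,0,0,0,0,0,0,0,0,0,0,0]}}

```text
time: 24.97
tcp_pos: [0.6961, -0.0214, 0.2292]
orientation: [-0.004, 0.026, 1.0, 0.0]
wrist_force: [0.1, -0.2, 0.2]
opening: -0.0003
grasp_force: 0.0
```

```bash
python3 chk.py d; python3 -c "
from h import *
rel([.648,-.019,.235])"
```

```text
150 ......................######
160 ........................####
170 ...................#........
180 ..................###.......
190 ..................####...#..
200 ..........###.....######....
210 .........#####..#######.....
220 ........###############.....
230 ........###############.....
240 .....###.######..######.....
250 ..........##.......#####....
260 ....#.......#####....#####..
270 ....######...........######.
280 ..##.#####.......#..........
25.0167 [ 0.6978 -0.0216  0.2328] d [ 0.0499 -0.     -0.0021]
[[-0.999  0.053 -0.001]
 [ 0.053  0.999  0.   ]
 [ 0.001  0.    -1.   ]]
[ -6.2  13.   87.7  -0.   79.4 -93.2] [-0.9 -0.3  0.4]
```

Request:
{"fn": "drive_tool", "kwargs": {"motion": [0.025,0,-0.001,0,0,0,0,0.025,0,-0.0015,0,0,0,0,0.0155,0,0.002,0,0,0,0,0.0155,0,0.002,0,0,0,0,0.0125,0,0.005,0,0,0,0,0.0125,0,0.005,0,0,0,0,0.0125,0,0.005,0,0,0,0,0.0125,0,0.012,0,0,0,0,0.0125,0,0.012,0,0,0,0,0,0,0,0,0,0,0]}}

```text
time: 25.85
tcp_pos: [0.5538, -0.0139, 0.1937]
orientation: [0.001, 0.026, 1.0, -0.0]
wrist_force: [0.6, 0.5, -1.0]
opening: -0.0002
grasp_force: 0.1
```

```bash
python3 chk.py e d; python3 -c "
from h import *
rel([.5405,-.013,.168])"
```

```text
150 ........#######.......######
160 ........########........####
170 ........#######....#........
180 ..........####....###.......
190 ..........####....####...#..
200 ...........####...#####.....
210 .........#####.########.....
220 ..........#############.....
230 ..........#############.....
240 .....#.........########.....
250 .....................###....
260 ....#................#######
270 ....##...............#######
280 ...#.##.....................
25.9 [ 0.5551 -0.0141  0.1947] d [0.0148 0.0003 0.0267]
[[-0.999  0.053  0.003]
 [ 0.053  0.999 -0.   ]
 [-0.003 -0.    -1.   ]]
[ -7.   -3.5 109.    0.   74.3 -94. ] [-0.1 -0.4  0. ]
```

Request:
{"fn": "drive_tool", "kwargs": {"motion": [0.0075,0,0.013,0,0,0,0,0.007,0,0.013,0,0,0,0,0.004,0,0.006,0,0,0,0,0.0035,0,0.006,0,0,0,0,0,0,0.004,0,0,0,0,0,0,0.002,0,0,0,0,0,0,0,0,0,0,0,0,0,0,0,0,0,0]}}

```text
time: 26.57
tcp_pos: [0.5335, -0.013, 0.1492]
orientation: [0.0, 0.026, 1.0, -0.0]
wrist_force: [-0.1, -0.3, 0.9]
opening: 0.0003
grasp_force: 0.2
```

Request:
{"fn": "drive_tool", "kwargs": {"motion": [0,0,0.002,0,0,0,0,0,0,0.002,0,0,0,0,0,0,0,0,0,0,0,0,0,0,0,0,0,0]}}

```text
time: 26.9
tcp_pos: [0.5337, -0.013, 0.1487]
orientation: [0.0, 0.026, 1.0, -0.0]
wrist_force: [-9.9, 1.2, 17.0]
opening: 0.0002
grasp_force: 8.7
```

Request:
{"fn": "drive_tool", "kwargs": {"motion": [0,0,-0.004,0,0,0,0,0,0,-0.03,0,0,0,0,0,0,-0.04,0,0,0,0,0,0,-0.04,0,0,0,0,0,0,-0.04,0,0,0,0,0,0,-0.04,0,0,0,0,0.04,0,0,0,0,0,0,0.04,0,0,0,0,0,0,0.04,0,0,0,0,0,0,0,0,0,0,0,0,0,0,0,0,0,0,0,0,0,0,0,0,0,0,0,0,0,0,0,0,0,0,0,0,0,0,0,0,0]}}

```text
time: 28.07
tcp_pos: [0.4139, -0.0067, 0.3383]
orientation: [-0.001, 0.026, 1.0, 0.0]
wrist_force: [-0.3, -0.9, -0.4]
opening: -0.0004
grasp_force: 0.0
```

```bash
python3 chk.py f; python3 - <<'E'
from h import *
rel([.5,0,.3])
# lid edge comparison with the initial picture at the front edge: matching shift of lid rim and whole-scene object shifts
r=cv2.imread('pics/side0.png',0); b=cv2.imread('pics/chk_f.png',0)
for n,(u,v,w,h) in dict(lidfront=(256,222,24,44),lidright=(270,248,60,24),tweez=(268,184,16,28),comb=(210,176,36,40),rollon=(282,318,28,54),cup=(232,130,30,45),pump=(214,95,28,62),dish=(325,390,82,54)).items():
    t=r[v:v+h,u:u+w]; m=cv2.matchTemplate(b[v-8:v+h+8,u-8:u+w+8],t,cv2.TM_CCOEFF_NORMED); _,mx,_,l=cv2.minMaxLoc(m); print(n,round(mx,3),l[0]-8,l[1]-8)
E
```

```text
150 ............................
160 ............................
170 ............................
180 ............................
190 ............................
200 .........####...............
210 .........####...............
220 ............................
230 .............##.###.........
240 ..............####..........
250 ............................
260 .....#......#####...........
270 .....#......................
280 ..........#.................
28.1167 [ 0.4139 -0.0067  0.3382] d [-0.0857  0.0112  0.038 ]
[[-0.999  0.053 -0.001]
 [ 0.053  0.999  0.   ]
 [ 0.001  0.    -1.   ]]
[ -8.4 -26.7 114.    0.   92.8 -95.3] [0.3 0.1 0.7]
lidfront 0.949 0 0
lidright 0.816 0 0
tweez 0.532 0 0
comb 0.993 0 0
rollon 0.999 0 0
cup 0.997 0 0
pump 0.84 0 0
dish 0.998 0 0
```

The side image matches the start apart from the jar's new place and the clipper inside. The lid stays shut with nothing touching it and the other objects are unmoved, so I'll hand in.

```bash
python3 -c "
from rig import manip
print(manip.close_job())"
```

```text
the job is handed in; nothing more can be done
None
```

The job is handed in (no verdict was returned): the jar stands upright on the shelf left of the tub, the clipper lies in the empty compartment, and the lid was pressed shut and stayed down; the side camera shows nothing else shifted, though the jar partly hides the tweezers.

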